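# Latch the filter cover and hold it down on its new gasket

## Robot

A 7-joint arm with a two-finger parallel gripper is mounted at the origin on the work surface. World frame = base frame: x ahead of the robot, y to its left, z up, the work surface at z = 0. Lengths are in m, angles in rad, forces in N, time in s.
With the tool pointing down it reaches from about 0.4 to 0.875 m from the base axis. Payload 4.4 kg.
Tool frame: the origin (TCP) lies at the very end of the fingers, on their centre line; the grasp point (between the pads) lies 19 mm behind it; z points along the fingers, y is the line along which they close (so a half turn about z gives the same grasp; the last joint's range is limited). The gripper opens to 85 mm and grips with 20 to 120 N. Pads are 22 mm wide; open, the fingers measure 114 mm over their backs; the gripper's body (76 mm by 85 mm) begins 54 mm behind the grasp point. The pads swing forward as they close: fully open they stand 13 mm farther back than shut.
Start: joints at [1.247, 0.628, 0.038, 1.517, -0.027, 0.996, -0.02], TCP at [0.166, -0.629, 0.231] pointing down, gripper open.
Joint ranges: [-3.06, 3.06], [-0.37, 2.12], [-1.25, 1.32], [0.18, 2.47], [-1.1, 4.24], [0.23, 1.98], [-2.94, 2.94]. Speed limits (rad/s): [2.57, 2.57, 3.14, 3.14, 3.14, 3.14, 3.14].

## Interface

Orientations are given as a 3x3 rotation matrix whose columns are the frame's x, y, z axes.
In Python, from bench import r, viewer gives the robot as it stands. The module is installed in compiled form; this text tells all that it offers.
- The arm moves only by the shell command python3 -m handwheel 'ROWS'. ROWS is JSON, a list that holds one entry, the list of rows, each a list of 7 numbers: the turn, a rotation vector about the world's x, y, z in rad, then the shift along the world's x, y, z in m, then the opening, from -1 (shut) to 1 (fully open). A call has 1 to 20 rows; each row shifts and turns the commanded pose from where the row before left it; what a row does not reach is not made up. A row lasts 1/10 s, in which the tool goes at most 50 mm and 8.59 degrees, less where a joint would pass 70% of its speed; a pose out of reach is approached as far as the arm can. A call with a gripper value outside its range is refused whole. The fingers move at their own pace and stop on an object; the grip force is fixed at half the most. Time passes only in rows, so rows that do not move let the fingers close. It gives the time, the measured TCP pose, the force, the opening and the grip force at its end, in the units of the state.
- r.get_state(): the state, without advancing time (a new reading comes with each control period).
- viewer.get_image(name): name is "scene" or "top"; returns (picture, depth): 384x512x3 uint8, red, green, blue; 384x512 float32, m along the optical axis (not along the pixel's ray), 0 where there is no reading.
- viewer.camera_info(name): a dict with "fx", "fy", "cx", "cy" (pixels), "D" ([k1, k2, p1, p2, k3] as OpenCV has them; the pictures are not rectified), "view" (4x4, takes a point from world to camera coordinates). Camera axes: x right, y down, z forward; pixel columns grow to the right and rows downward; lengths in m; the calibration is good to about 2 mm. A picture is of the moment at which its call begins. camera_info takes no time and is no camera call.
- r.job_done(): hands the job in; it is judged then, once.
The state is a dict: "time": time; "joints": joint angles; "qd": joint speeds; "effort": joint torques, N m; "ee_pos": TCP position; "ee_rot": TCP orientation; "contact_force": force on the tool from outside, world axes, zero at the start; "moment": the same for the moment, N m; "width": finger opening in m; "grip_force": force on a finger pad.
Only numpy, scipy, OpenCV 4.12 (cv2) and the standard library are available. Lean on these libraries where they do the work, as an engineer would, in place of code of your own. Each camera call takes 0.05 s, during which the arm holds its last target. There are 200 camera calls.

## Task

The solder-fume filter unit has just had a new glued-in gasket. Fit the loose wing key fully on the square spindle of its cover latch and turn the latch clockwise its quarter turn, until the slot in its disc lines up with the index line on the cover. Then press the cover fully down on its frame so the glue takes, and finish while still gripping the key on the spindle and holding the cover down with it; leave the bottle, jar, spool and screwdriver where they are.

Things in the scene. Friction and masses are not known exactly. Their poses are not given: they have to be found in the camera images.
- key: Loose steel wing key, 46 mm tall, upright on the mat (mat top 3 mm above bench). Origin: centre of its underside, z up. To 20 mm: square socket, 24 mm outside, 14 mm square bore, sides along x and y, bevelled mouth. From 20 to 46 mm: flat wing, 70 mm long (x), 12 mm thick (y). About 90 g. Grip across the wing, fingertips 22 mm or more above the origin. Fits in any of four quarter turns.
- seat (a point): On the cover latch: centre of the top of its 48 mm steel disc, at the foot of the square spindle, which rises 18 mm along z: 12 mm square (sides along x, y) for 12 mm, then a taper to 5 mm. Turns with the latch; -y points along the dark slot in the disc. A key fully on has its origin here, with up to 0.18 rad play either way. 103 mm above the bench with the cover shut, 6 mm more at the start.
- rotor (a joint): Latch angle (rad), growing clockwise seen from above. Starts at 0.1 to 0.4; at 1.57 the slot points to the index line, a short dark line on the cover at the disc's near side; stops at 1.60. Stiff, stays where left; turning takes about 0.1 N m. A ramped tongue under the cover, below the slot, runs under the frame as it turns and draws the cover part of the way down.
- hatch (a joint): Opening angle (rad) of the cover about its hinge, 165 mm from the spindle; 0 is fully down on the frame, a hard stop. The springy gasket holds it at about 0.039 untouched. The closed latch alone is slack and lets the gasket lift the cover to 0.018, 3 mm at the spindle; pressing it fully down there takes about 6 N, on the key.
- cover: Aluminium pan-shaped cover of the filter unit, 200 x 170 mm, 14 mm deep, hinged along its far edge, with the latch by its near edge. Origin: middle of the hinge line, 85 mm above the bench; the near edge lies to -x, the spindle at x = -165 mm, y = 0; z up.
- unit: Grey filter unit, sheet-metal box 300 x 240 x 85 mm, fixed to the bench. Origin: centre of its underside; its near side faces -x. Cover hinge at x = +95 mm, spindle at x = -70 mm. A round hose spigot sticks out 30 mm on its +y side.
- bottle: Bystander: clear bottle with a blue cap, 56 mm across, 115 mm tall. Origin at the centre of its underside.
- jar: Bystander: amber jar, 54 mm across, 45 mm tall. Origin at the centre of its underside.
- spool: Bystander: grey solder spool standing on its flange, 60 mm across, 40 mm tall. Origin at the centre of its underside.
- driver: Bystander: screwdriver, 170 mm long, lying on the bench along its x.
Not all that is in view belongs to the job. Several things have the shape of the key; the one meant has the colours described above.

How it is judged:
By the outcome, as a careful person would: the job done as asked, in the order asked, and still so for the second after the job is handed in, while the arm keeps its last pose, push and grip.
It also fails if it takes over 54 s, if anything falls off the work surface, if the arm or the gripper's body presses on something with over 40 N, if the wrist force passes 120 N, or if a joint passes its speed limit or range.

## Working session

There is one attempt and no reset: what is moved stays moved. The work goes in short steps, Python scripts to look and compute and a shell command to move; the robot and the scene stay as the last step left them, time stands still between calls to the robot, and variables do not carry over. Pictures are saved under pics/ and viewed, at most 10 in all, crops included, and the job is handed in when it is done.

```bash
mkdir -p pics; cat > h.py <<'E'
import numpy as np, cv2
from bench import r, viewer
def cam(n):
    c=viewer.camera_info(n); K=np.array([[c["fx"],0,c["cx"]],[0,c["fy"],c["cy"]],[0,0,1]]); return K,np.array(c["D"]),np.array(c["view"])
def ray(n,uv):
    K,D,V=cam(n); p=cv2.undistortPoints(np.float64(uv).reshape(-1,1,2),K,D).reshape(-1,2)
    R=V[:3,:3]; o=-R.T@V[:3,3]; d=np.c_[p,np.ones(len(p))]@R; return o,d
def plane(n,uv,z):
    o,d=ray(n,uv); return o+d*((z-o[2])/d[:,2])[:,None]
def proj(n,P):
    K,D,V=cam(n); return cv2.projectPoints(np.float64(P).reshape(-1,1,3),cv2.Rodrigues(V[:3,:3])[0],V[:3,3],K,D)[0].reshape(-1,2)
def cloud(n,dep):
    vv,uu=np.mgrid[:384,:512]; uv=np.c_[uu.ravel(),vv.ravel()]
    o,d=ray(n,uv); return (o+d*dep.reshape(-1,1)).reshape(384,512,3)
E
python3 - <<'E'
from h import *
for n in("scene","top"):
    im,d=viewer.get_image(n); np.savez(f"{n}0.npz",im=im,d=d)
    cv2.imwrite(f"pics/{n}0.png",cv2.resize(im[:,:,::-1],(800,600),interpolation=cv2.INTER_CUBIC))
    K,D,V=cam(n); print(n,K[0,0],(-V[:3,:3].T@V[:3,3]).round(3),V[:3,:3].round(2).tolist())
s=r.get_state();print(s)
E
```

```text
scene 364.21935417442256 [1.382 0.326 0.703] [[-0.39, 0.92, 0.02], [0.49, 0.23, -0.84], [-0.78, -0.32, -0.54]]
top 382.35295065754474 [ 0.303 -0.012  1.431] [[0.02, -1.0, 0.01], [-0.99, -0.02, -0.16], [0.16, -0.01, -0.99]]
{'time': 0.1, 'joints': array([ 1.24718795,  0.62926699,  0.03844574,  1.51823315, -0.02700538,
        0.99628594, -0.01999851]), 'qd': array([ 0.00179908,  0.00160206,  0.00102125, -0.00243782, -0.00067205,
       -0.00086268,  0.00202882]), 'effort': array([ 3.65626845e-03, -5.64526320e+01,  1.23042572e+00, -1.93969041e+01,
        1.11508474e-02,  5.52975500e-03, -6.55735178e-06]), 'ee_pos': array([ 0.16561967, -0.62799019,  0.23048354]), 'ee_rot': array([[ 9.66951446e-01,  2.54960207e-01, -4.39491187e-04],
       [ 2.54960586e-01, -9.66950095e-01,  1.61686742e-03],
       [-1.27291910e-05, -1.67548522e-03, -9.99998596e-01]]), 'contact_force': array([-0.03888365,  0.64084536, -0.63458264]), 'moment': array([ 0.02544936, -0.00392682, -0.07645123]), 'grip_force': 0.0, 'width': 0.08537102097290679}
```

View pics/scene0.png

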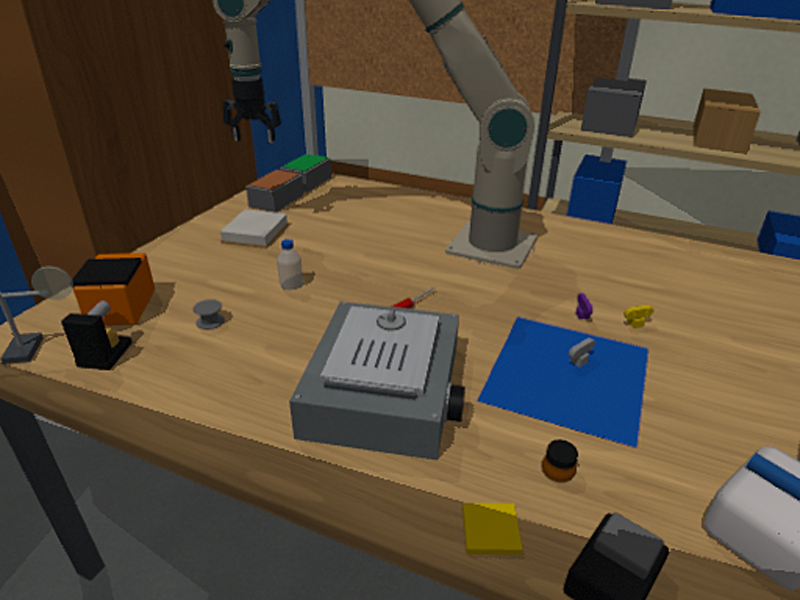

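View pics/top0.png

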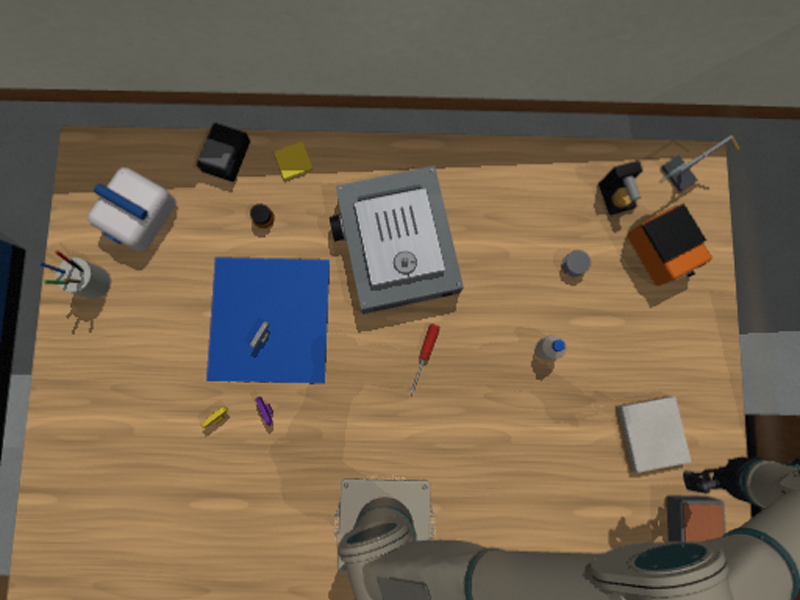

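The steel key stands on the blue mat: top (260,337), scene (581,350) in the 800x600 views. The latch disc is at top (404,262) and scene (391,318). The purple and yellow keys are decoys.

```bash
python3 - <<'E'
from h import *
S={n:np.load(f"{n}0.npz") for n in("scene","top")}
def rect(P): 
    c,s,a=cv2.minAreaRect(np.float32(P[:,:2]*1000)); return np.round(c,1),np.round(s,1),round(a,1)
for n,box in(("top",(140,170,205,240)),("scene",(330,400,190,250))):
    im,d=S[n]["im"].astype(int),S[n]["d"]; C=cloud(n,d)
    u0,u1,v0,v1=box if n=="top" else (350,395,212,240)
    M=np.zeros((384,512),bool); M[v0:v1,u0:u1]=1
    sat=im.max(2)-im.min(2)
    k=M&(sat<45)&(im.max(2)>60)
    t=k&(C[...,2]>.035)&(C[...,2]<.06)
    print(n,"key px",k.sum(),"tall",t.sum(), "zmax",np.percentile(C[k][:,2],[5,50,95]).round(4))
    print(" depth pts rect",rect(C[t]), "plane z.049 rect of tall mask",rect(plane(n,np.argwhere(t)[:,::-1],.049)))
    # unit/cover heights
im,d=S["top"]["im"],S["top"]["d"];C=cloud("top",d)
for z0,z1 in((.075,.092),(.093,.104),(.104,.112),(.113,.16)):
    m=(C[...,2]>z0)&(C[...,2]<z1); m[:,:215]=0;m[:,300:]=0;m[:100]=0;m[205:]=0
    print(z0,m.sum(),rect(C[m]),C[m].mean(0).round(4))
a=im[145:190,235:285,::-1];b=S["scene"]["im"][190:225,225:275,::-1];c=im[195:240,140:190,::-1]
cv2.imwrite("pics/c.png",np.hstack([cv2.resize(a,(400,360),interpolation=cv2.INTER_CUBIC),cv2.resize(c,(400,360),interpolation=cv2.INTER_CUBIC)]))
E
```

```text
top key px 72 tall 56 zmax [0.0164 0.0482 0.054 ]
 depth pts rect (array([428.7, 303.1]), array([12.6, 64. ]), 60.3) plane z.049 rect of tall mask (array([428.9, 303. ]), array([12. , 63.8]), 61.9)
scene key px 147 tall 76 zmax [0.0029 0.0372 0.051 ]
 depth pts rect (array([430.5, 300.7]), array([12.1, 67.1]), 61.8) plane z.049 rect of tall mask (array([441.6, 299.3]), array([19.4, 77.9]), 61.2)
0.075 2620 (array([661.6,  -8.7]), array([302.2, 257.8]), 13.2) [ 0.6551 -0.0161  0.0858]
0.093 1385 (array([665.9, -11.4]), array([275.6, 228.5]), 12.9) [ 0.6922 -0.0089  0.1006]
0.104 1241 (array([657.1, -18.7]), array([197.1, 170.2]), 13.1) [ 0.6274 -0.0263  0.1069]
0.113 40 (array([592.4, -30.3]), array([ 49.3, 164. ]), 16.5) [ 0.5905 -0.0344  0.1177]
```

View pics/c.png

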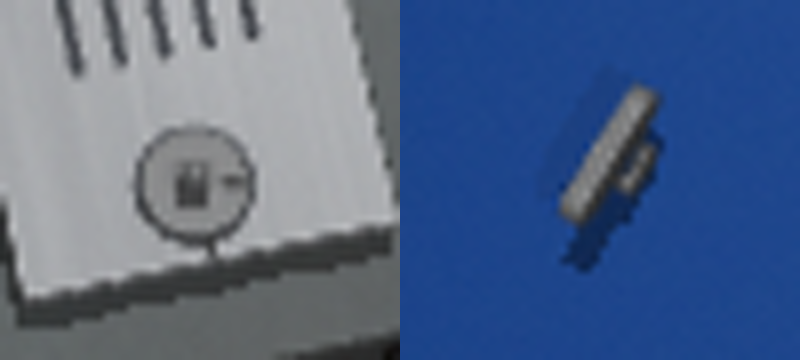

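Left half of the crop: disc centre at about (196,184), slot at (232,181) pointing right, index line at (212,250). The right half shows the key's wing running from (575,215) to (645,95). I'll refine these numerically.

```bash
python3 - <<'E'
from h import *
S={n:np.load(f"{n}0.npz") for n in("scene","top")}
im=S["top"]["im"]; g=cv2.cvtColor(im,cv2.COLOR_RGB2GRAY).astype(float)
print(g[158:180,249:271].astype(int))
# ring fit: dark ring around the disc, radial minimum with subpixel
c=np.array([259.,167.5])
for it in range(4):
    P=[]
    for a in np.deg2rad(np.arange(0,360,6)):
        if 55<np.rad2deg(a)<100: continue   # index line
        rr=np.arange(5.5,9.5,.1); u=c[0]+rr*np.cos(a); v=c[1]+rr*np.sin(a)
        q=cv2.remap(g.astype(np.float32),np.float32(u)[None],np.float32(v)[None],cv2.INTER_CUBIC)[0]
        w=np.clip(np.median(q)-q,0,None); i=q.argmin(); P.append((u[i],v[i]))
    (e,ax,an)=cv2.fitEllipse(np.float32(P)); c=np.array(e)
print("ring",c,ax,an)
w=plane("top",[c],.108)[0]; print("disc centre",w.round(4))
cs=cv2.cvtColor(S["scene"]["im"],cv2.COLOR_RGB2GRAY)
print("proj in scene",proj("scene",[w,w+[0,0,.018]]).round(1)*800/512)
# slot: dark centroid at radius 3.5..6 px to the right
vv,uu=np.mgrid[:384,:512]; R=np.hypot(uu-c[0],vv-c[1]); A=np.degrees(np.arctan2(vv-c[1],uu-c[0]))
m=(R>3.3)&(R<6)&(abs(A)<40); wt=np.clip(np.median(g[(R>3)&(R<6)])-8-g,0,None)*m
s=np.array([(uu*wt).sum(),(vv*wt).sum()])/wt.sum(); ws=plane("top",[s],.108)[0]
print("slot px",s,"dir deg",np.degrees(np.arctan2(*(ws-w)[1::-1])),"r",np.hypot(*(ws-w)[:2]))
E
```

```text
[[170 168 170 176 167 169 169 172 173 173 175 171 173 173 176 176 173 174
  173 174 173 174]
 [169 169 169 174 169 168 168 171 171 172 174 172 173 174 176 175 172 171
  173 174 173 173]
 [169 169 168 173 171 166 169 169 171 151 152 152 171 174 173 174 173 171
  173 174 173 173]
 [168 167 167 171 175 164 128 107 117 122 125 123 106 126 151 174 174 171
  171 174 172 173]
 [168 168 165 169 173 122 106 132 133 136 136 135 132 135 112 133 173 170
  172 172 172 172]
 [167 168 167 166 103 119 133 138 137 138 137 137 139 139 132 108 132 171
  169 171 173 172]
 [167 167 166 144 100 135 137 139 136 138 136 137 137 139 137 132 110 171
  169 171 173 172]
 [167 165 166  90 133 139 136 130 116 104 116 108 128 138 137 136  91 131
  168 171 173 172]
 [167 165 164  85 137 139 136 129 112  94 132  99 127 139 136 137 130  89
  168 172 170 171]
 [167 165 145  85 136 139 135 127  74  79  96  85 125 118  80  81  97  90
  169 169 172 170]
 [167 164 133  85 136 138 138 128  63  69  72  73 126 135 108 107 109  93
  168 167 171 170]
 [167 164 159  74 136 138 137 135  72  68  64  68 137 139 133 134 131  83
  1
[... 521 characters left out ...]
2  81  70  67 156 158 168 167 166
  171 179 161 117]
 [166 167 166 164 164 162 163 168 159 157 156 153  74 165 170 170 133  96
   86 107  86  70]
 [166 165 166 164 163 162 163 167 164 169 174 136  94  90 108  89  76  62
   55  61  58  56]
 [166 164 165 164 170 175 142 111  92  85  91  77  67  57  63  58  56  55
   56  55  57  57]
 [177 159 117  92  92  92  78  69  60  57  58  56  56  56  59  56  56  56
   56  57  57  95]]
ring [258.87194824 167.63752747] (13.576140403747559, 14.125468254089355) 101.7789306640625
disc centre [ 0.595  -0.0329  0.108 ]
proj in scene [[390.15625 320.625  ]
 [390.3125  312.5    ]]
slot px [263.5        167.30714286] dir deg -84.5033273123654 r 0.01643363454590922
```

```bash
python3 -m handwheel '[[[0,0,0.149,0.0273,0.0406,0.0015,1],[0,0,0.149,0.0273,0.0406,0.0015,1],[0,0,0.149,0.0273,0.0406,0.0015,1],[0,0,0.149,0.0273,0.0406,0.0015,1],[0,0,0.149,0.0273,0.0406,0.0015,1],[0,0,0.149,0.0273,0.0406,0.0015,1],[0,0,0.149,0.0273,0.0406,0.0015,1],[0,0,0.149,0.0273,0.0406,0.0015,1],[0,0,0.149,0.0273,0.0406,0.0015,1],[0,0,0.149,0.0273,0.0406,0.0015,1],[0,0,0.149,0.0273,0.0406,0.0015,1],[0,0,0.149,0.0273,0.0406,0.0015,1],[0,0,0.149,0.0273,0.0406,0.0015,1]]]'
python3 -m handwheel '[[[0,0,0.044,-0.009,0.0402,-0.012,1],[0,0,0.044,-0.009,0.0402,-0.012,1],[0,0,0.044,-0.009,0.0402,-0.012,1],[0,0,0.044,-0.009,0.0402,-0.012,1],[0,0,0.044,-0.009,0.0402,-0.012,1],[0,0,0.044,-0.009,0.0402,-0.012,1],[0,0,0.044,-0.009,0.0402,-0.012,1],[0,0,0.044,-0.009,0.0402,-0.012,1],[0,0,0.044,-0.009,0.0402,-0.012,1],[0,0,0.044,-0.009,0.0402,-0.012,1],[0,0,0,0,0,0,1],[0,0,0,0,0,0,1]]]'
cat >> h.py <<'E'
def st():
    s=r.get_state(); y=s["ee_rot"][:,1]; z=s["ee_rot"][:,2]
    print("t",round(s["time"],2),"p",s["ee_pos"].round(4),"yaw_y",round(float(np.degrees(np.arctan2(y[1],y[0]))),2),"z",z.round(4),"F",s["contact_force"].round(2),"M",s["moment"].round(2),"w",round(s["width"],4),"g",round(s["grip_force"],1),"j",s["joints"].round(2)); return s
E
python3 -c "from h import *;st()"
```

```text
time: 1.4
ee_pos: [0.5212, -0.0991, 0.2508]
ee_rot: [[-0.589, 0.808, -0.0], [0.808, 0.589, -0.0], [-0.0, -0.0, -1.0]]
contact_force: [0.1, 0.4, 0.0]
width: 0.0854
grip_force: 0.0
time: 2.6
ee_pos: [0.4297, 0.3018, 0.1302]
ee_rot: [[-0.875, 0.483, -0.001], [0.483, 0.875, -0.001], [0.001, -0.001, -1.0]]
contact_force: [-0.6, -0.9, 0.7]
width: 0.0854
grip_force: 0.0
t 2.6 p [0.4297 0.3018 0.1302] yaw_y 61.09 z [-1.4e-03 -9.0e-04 -1.0e+00] F [-0.58 -0.86  0.7 ] M [-0.04  0.01 -0.02] w 0.0854 g 0.0 j [-0.3   0.65 -0.55  1.95  0.52  0.69 -0.11]
```

```bash
python3 -m handwheel '[[[0,0,0,0,0,-0.03,1],[0,0,0,0,0,-0.03,1],[0,0,0,0,0,-0.02,1],[0,0,0,0,0,-0.013,1],[0,0,0,0,0,-0.0105,1],[0,0,0,0,0,0,1],[0,0,0,0,0,0,-1],[0,0,0,0,0,0,-1],[0,0,0,0,0,0,-1],[0,0,0,0,0,0,-1],[0,0,0,0,0,0,-1],[0,0,0,0,0,0,-1],[0,0,0,0,0,0,-1],[0,0,0,0,0,0,-1]]]'
python3 -c "from h import *;st()"
```

```text
time: 4.0
ee_pos: [0.4309, 0.3014, 0.0278]
ee_rot: [[-0.874, 0.485, 0.001], [0.485, 0.874, 0.0], [-0.0, 0.001, -1.0]]
contact_force: [-0.4, -1.4, 6.6]
width: 0.0108
grip_force: 59.4
t 4.0 p [0.4309 0.3014 0.0278] yaw_y 60.96 z [ 7.e-04  3.e-04 -1.e+00] F [-0.36 -1.42  6.64] M [-0.15  0.09  0.  ] w 0.0108 g 59.4 j [-0.41  0.8  -0.4   2.    0.67  0.46 -0.24]
```

```bash
python3 -m handwheel '[[[0,0,0,0,0,0.01,-1],[0,0,0,0,0,0.03,-1],[0,0,0,0,0,0.045,-1],[0,0,0,0,0,0.045,-1],[0,0,0,0,0,0.032,-1],[0,0,0.059,0.0164,-0.0334,0,-1],[0,0,0.059,0.0164,-0.0334,0,-1],[0,0,0.059,0.0164,-0.0334,0,-1],[0,0,0.059,0.0164,-0.0334,0,-1],[0,0,0.059,0.0164,-0.0334,0,-1],[0,0,0.059,0.0164,-0.0334,0,-1],[0,0,0.059,0.0164,-0.0334,0,-1],[0,0,0.059,0.0164,-0.0334,0,-1],[0,0,0.059,0.0164,-0.0334,0,-1],[0,0,0.059,0.0164,-0.0334,0,-1],[0,0,0,0,0,0,-1],[0,0,0,0,0,0,-1],[0,0,0,0,0,0,-1]]]'
python3 - <<'E'
from h import *
s=st()
T=[];
for n in("scene","top"):
    im,d=viewer.get_image(n); np.savez(f"{n}1.npz",im=im,d=d); p=s["ee_pos"]
    key=p-[0,0,.0248]; c=proj(n,[key,[.595,-.033,.109]]); print(n,c.round(1),"depth centre",d[int(c[0,1]),int(c[0,0])])
    u,v=c.mean(0).astype(int); a=im[v-36:v+36,u-36:u+36,::-1]; T.append(cv2.resize(a,(400,400),interpolation=cv2.INTER_CUBIC)); print(u-36,v-36)
cv2.imwrite("pics/d.png",np.hstack(T))
E
```

```text
time: 5.8
ee_pos: [0.594, -0.0315, 0.1895]
ee_rot: [[-0.996, -0.084, -0.001], [-0.084, 0.996, 0.001], [0.0, 0.001, -1.0]]
contact_force: [-0.4, -0.0, -0.3]
width: 0.0106
grip_force: 58.7
t 5.8 p [ 0.594  -0.0315  0.1895] yaw_y 94.84 z [-6.e-04  9.e-04 -1.e+00] F [-0.38 -0.04 -0.33] M [ 0.04  0.   -0.03] w 0.0106 g 58.7 j [ 0.48  0.71 -0.79  1.71  0.59  0.98  1.12]
scene [[250.4 188.4]
 [249.7 204.9]] depth centre 1.0077058
214 160
top [[258.8 164.3]
 [258.9 167.6]] depth centre 1.2476822
222 129
```

View pics/d.png

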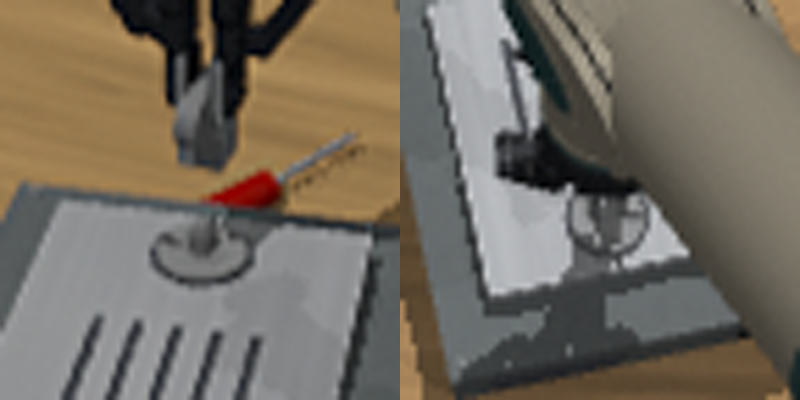

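The key hangs upright in the fingers: socket bottom at crop (207,160), spindle top at (206,215), disc at (203,252). They are nearly aligned sideways, so I'll measure their relative offset from the same scene view.

```bash
python3 - <<'E'
from h import *
S=np.load("scene1.npz"); im=S["im"].astype(int); C=cloud("scene",S["d"])
g=im.mean(2); sat=im.max(2)-im.min(2)
print("gray rows 170..214, cols 243..260"); 
for v in range(170,214): print(v,g[v,242:262].astype(int).tolist() if v in(182,184,186,188,190,199,200,201,202,203,204,205) else '') if v in(182,184,186,188,190,199,200,201,202,203,204,205) else 0
R=np.array([[-.996,-.084],[-.084,.996]])
def rel(P): return (P[:,:2]-[.594,-.0315])@R.T   # tool x, y coords
m=np.zeros_like(g,bool); m[168:192,240:264]=1; m&=(sat<40)&(g>75)&(C[...,2]>.155)&(C[...,2]<.22)&(C[...,0]>.5)
P=C[m]; q=rel(P)
for z in np.arange(.16,.215,.006):
    k=abs(P[:,2]-z)<.003
    if k.sum()>2: print(z.round(3),k.sum(),"toolx",np.percentile(q[k,0],[3,50,97]).round(4),"tooly",np.percentile(q[k,1],[3,50,97]).round(4))
# cast against socket bottom/spindle
for nm,(r0,r1,z0,z1) in {"socket":(180,192,.160,.184),"spindle":(196,208,.112,.130)}.items():
    mm=np.zeros_like(g,bool); mm[r0:r1,240:262]=1; mm&=(C[...,2]>z0)&(C[...,2]<z1)&(sat<50)&(C[...,0]>.55)
    P=C[mm]; print(nm,mm.sum(),P.mean(0).round(4),P.min(0).round(4),P.max(0).round(4),np.argwhere(mm)[:,1].mean())
E
```

```text
gray rows 170..214, cols 243..260
182 [120, 118, 118, 97, 93, 101, 102, 73, 52, 52, 47, 77, 63, 61, 72, 118, 111, 110, 112, 112]
184 [118, 120, 119, 82, 68, 79, 83, 59, 54, 55, 60, 67, 69, 51, 72, 120, 112, 108, 108, 108]
186 [119, 120, 121, 112, 60, 59, 64, 50, 54, 54, 53, 53, 62, 53, 81, 127, 121, 121, 120, 119]
188 [116, 117, 119, 118, 74, 81, 79, 48, 51, 53, 51, 53, 63, 88, 120, 119, 117, 118, 119, 121]
190 [118, 118, 116, 116, 113, 110, 106, 101, 98, 85, 70, 64, 98, 127, 124, 123, 126, 125, 105, 100]
199 [147, 149, 149, 150, 152, 143, 140, 123, 114, 102, 69, 131, 87, 76, 78, 79, 76, 60, 56, 54]
200 [146, 148, 147, 139, 134, 134, 122, 110, 112, 89, 70, 116, 79, 88, 92, 92, 92, 80, 79, 79]
201 [147, 134, 129, 128, 124, 117, 100, 96, 96, 80, 71, 101, 107, 75, 82, 89, 90, 88, 89, 85]
202 [113, 76, 78, 112, 125, 112, 85, 88, 87, 75, 59, 102, 127, 64, 69, 75, 74, 86, 84, 91]
203 [95, 89, 68, 80, 100, 110, 71, 76, 77, 65, 46, 81, 129, 107, 109, 105, 67, 70, 91, 131]
204 [111, 126, 111, 103, 106, 109, 69, 75, 74, 58, 59, 107, 128, 127, 129, 126, 87, 75, 133, 147]
205 [105, 125, 124, 125, 125, 117, 95, 80, 75, 65, 102, 118, 119, 124, 126, 124, 95, 84, 151, 144]
0.166 3 toolx [-0.009  -0.0077  0.0117] tooly [-0.0072 -0.0039  0.011 ]
0.172 5 toolx [-0.0109 -0.0084 -0.0073] tooly [-0.0101 -0.0069 -0.0033]
0.196 7 toolx [-0.0313 -0.0288 -0.0085] tooly [-0.0052  0.001   0.0112]
0.202 11 toolx [-0.0326 -0.0298 -0.0091] tooly [-0.0083 -0.0008  0.0101]
0.208 19 toolx [-0.03   -0.0242 -0.0091] tooly [-0.0074  0.0015  0.0108]
0.214 19 toolx [-0.0222 -0.0118  0.0019] tooly [-0.0089  0.0012  0.0108]
socket 52 [ 0.5984 -0.0261  0.1742] [ 0.5796 -0.0415  0.1657] [ 0.6053 -0.0181  0.1837] 251.55769230769232
spindle 43 [ 0.5926 -0.033   0.1177] [ 0.5711 -0.0553  0.112 ] [ 0.6013 -0.0161  0.1291] 250.04651162790697
```

```bash
python3 -m handwheel '[[[0,0,0,0.003,-0.0015,-0.012,-1],[0,0,0,0,0,-0.013,-1],[0,0,0,0,0,-0.013,-1],[0,0,0,0,0,-0.004,-1],[0,0,0,0,0,-0.003,-1],[0,0,0,0,0,-0.002,-1]]]'; python3 -c "from h import *;st()"
```

```text
time: 6.5
ee_pos: [0.5976, -0.0336, 0.1421]
ee_rot: [[-0.997, -0.083, -0.0], [-0.083, 0.997, 0.001], [0.0, 0.001, -1.0]]
contact_force: [-2.4, 0.5, -0.8]
width: 0.0105
grip_force: 58.9
t 6.5 p [ 0.5976 -0.0336  0.1421] yaw_y 94.79 z [-3.e-04  8.e-04 -1.e+00] F [-2.4   0.53 -0.83] M [ 0.3   0.27 -0.06] w 0.0105 g 58.9 j [ 0.46  0.77 -0.75  1.74  0.65  0.9   1.08]
```

```bash
python3 -m handwheel '[[[0,0,0,-0.001,0,-0.002,-1],[0,0,0,0,0,-0.002,-1],[0,0,0,0,0,-0.002,-1]]]'; python3 -c "from h import *;st()"; python3 -m handwheel '[[[0,0,0,0,0,-0.001,-1],[0,0,0,0,0,-0.001,-1]]]'; python3 -c "from h import *;st()"
```

```text
time: 6.8
ee_pos: [0.597, -0.0337, 0.1366]
ee_rot: [[-0.997, -0.083, 0.001], [-0.083, 0.997, 0.001], [-0.001, 0.001, -1.0]]
contact_force: [-0.9, 2.5, 0.9]
width: 0.0106
grip_force: 58.9
t 6.8 p [ 0.597  -0.0337  0.1366] yaw_y 94.77 z [ 1.e-03  7.e-04 -1.e+00] F [-0.89  2.52  0.87] M [0.49 0.11 0.01] w 0.0106 g 58.9 j [ 0.45  0.78 -0.74  1.74  0.66  0.89  1.07]
time: 7.0
ee_pos: [0.5969, -0.0338, 0.1345]
ee_rot: [[-0.997, -0.083, 0.001], [-0.083, 0.997, 0.001], [-0.001, 0.001, -1.0]]
contact_force: [0.6, 1.5, 0.3]
width: 0.011
grip_force: 58.9
t 7.0 p [ 0.5969 -0.0338  0.1345] yaw_y 94.77 z [ 5.e-04  7.e-04 -1.e+00] F [0.65 1.51 0.29] M [0.6  0.02 0.  ] w 0.011 g 58.9 j [ 0.45  0.78 -0.74  1.75  0.66  0.88  1.07]
```

```bash
for i in 1 2 3; do python3 -m handwheel '[[[0,0,0,0,0,-0.001,-1]]]' >/dev/null; python3 -c "from h import *;st()"; done
```

```text
t 7.1 p [ 0.5969 -0.0338  0.1335] yaw_y 94.78 z [ 5.e-04  6.e-04 -1.e+00] F [-1.27  4.35  0.36] M [0.63 0.1  0.03] w 0.0104 g 59.0 j [ 0.45  0.78 -0.74  1.75  0.66  0.88  1.07]
t 7.2 p [ 0.5968 -0.0338  0.1324] yaw_y 94.78 z [ 4.e-04  6.e-04 -1.e+00] F [-0.3   3.62  0.83] M [ 0.69  0.03 -0.01] w 0.0103 g 59.0 j [ 0.45  0.78 -0.74  1.75  0.66  0.88  1.07]
t 7.3 p [ 0.5967 -0.0338  0.1314] yaw_y 94.78 z [ 1.e-04  5.e-04 -1.e+00] F [-1.03  2.09  1.46] M [0.74 0.22 0.03] w 0.0107 g 59.1 j [ 0.45  0.78 -0.74  1.75  0.66  0.88  1.07]
```

```bash
python3 -m handwheel '[[[0,0,0,0,0.001,-0.001,-1]]]' >/dev/null; python3 -c "from h import *;st()"; for i in 1 2; do python3 -m handwheel '[[[0,0,0,0,0,-0.001,-1]]]' >/dev/null; python3 -c "from h import *;st()"; done
python3 - <<'E'
from h import *
im,d=viewer.get_image("scene"); np.savez("scene2.npz",im=im,d=d)
cv2.imwrite("pics/e.png",cv2.resize(im[160:230,215:285,::-1],(560,560),interpolation=cv2.INTER_CUBIC))
E
```

```text
t 7.4 p [ 0.5966 -0.0337  0.1304] yaw_y 94.76 z [-1.e-04 -9.e-04 -1.e+00] F [-0.63  0.49  3.52] M [0.12 0.19 0.01] w 0.0107 g 59.2 j [ 0.45  0.78 -0.74  1.75  0.66  0.88  1.07]
t 7.5 p [ 0.5965 -0.0338  0.1294] yaw_y 94.76 z [-3.e-04 -1.e-03 -1.e+00] F [-1.03  0.91  4.09] M [0.25 0.32 0.01] w 0.0108 g 59.3 j [ 0.45  0.78 -0.73  1.75  0.67  0.87  1.07]
t 7.6 p [ 0.5964 -0.0338  0.1284] yaw_y 94.75 z [-5.e-04 -1.e-03 -1.e+00] F [-1.75  0.98  4.99] M [0.2  0.48 0.01] w 0.011 g 59.5 j [ 0.45  0.79 -0.73  1.75  0.67  0.87  1.06]
```

View pics/e.png

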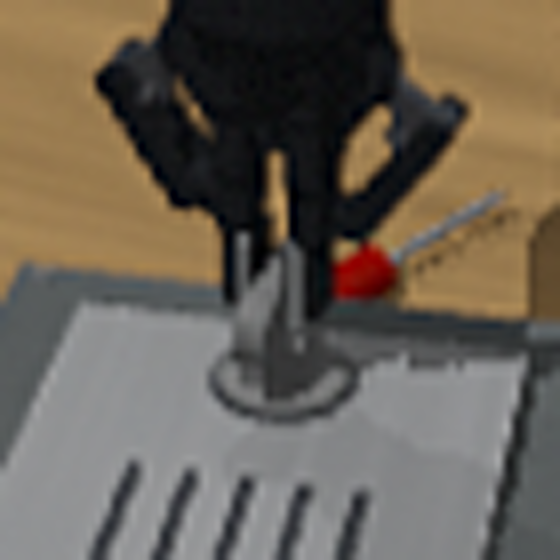

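The key is down on the disc, and the force is climbing about 1 N/mm as the gasket compresses. I'll ease off to a light push and turn.

```bash
python3 -m handwheel '[[[0,0,0,0,0,0.002,-1],[0,0,-0.1,-0.0001,-0.0001,0,-1],[0,0,-0.1,-0.0001,-0.0001,0,-1],[0,0,-0.1,-0.0001,-0.0001,0,-1]]]'>/dev/null; python3 -c "from h import *;st()"; python3 -m handwheel '[[[0,0,-0.1,-0.0001,-0.0001,0,-1],[0,0,-0.1,-0.0001,-0.0001,0,-1],[0,0,-0.1,-0.0001,-0.0001,0,-1],[0,0,-0.1,-0.0001,-0.0001,0,-1]]]'>/dev/null; python3 -c "from h import *;st()"
```

```text
t 8.05 p [ 0.5961 -0.034   0.1303] yaw_y 77.33 z [-5.e-04 -5.e-04 -1.e+00] F [-0.97  1.12  2.55] M [0.2  0.35 0.08] w 0.0109 g 59.2 j [ 0.41  0.76 -0.66  1.75  0.6   0.84  0.82]
t 8.45 p [ 0.5957 -0.0349  0.1303] yaw_y 54.42 z [-6.0e-04 -1.4e-03 -1.0e+00] F [-1.8  -0.27  2.52] M [-0.04  0.33  0.02] w 0.0108 g 59.2 j [ 0.35  0.73 -0.55  1.75  0.51  0.8   0.5 ]
```

```bash
python3 -m handwheel '[[[0,0,-0.1,-0.0001,-0.0001,0,-1],[0,0,-0.1,-0.0001,-0.0001,0,-1],[0,0,-0.1,-0.0001,-0.0001,0,-1]]]'>/dev/null; python3 -c "from h import *;st()"; python3 -m handwheel '[[[0,0,-0.1,-0.0001,-0.0001,0,-1],[0,0,-0.1,-0.0001,-0.0001,0,-1],[0,0,-0.1,-0.0001,-0.0001,0,-1]]]'>/dev/null; python3 -c "from h import *;st()"; python3 -m handwheel '[[[0,0,-0.05,0,0,0,-1],[0,0,0,0,0,0,-1]]]'>/dev/null; python3 - <<'E'
from h import *
st(); im,d=viewer.get_image("scene"); im2,_=viewer.get_image("top")
a=cv2.resize(im[175:225,225:275,::-1],(400,400),interpolation=cv2.INTER_CUBIC);b=cv2.resize(im2[145:195,235:285,::-1],(400,400),interpolation=cv2.INTER_CUBIC)
cv2.imwrite("pics/f.png",np.hstack([a,b]))
E
```

```text
t 8.75 p [ 0.5952 -0.0356  0.1303] yaw_y 37.22 z [-0.001  -0.0018 -1.    ] F [-1.92 -0.3   2.86] M [-0.22  0.4   0.07] w 0.0106 g 59.2 j [ 0.3   0.72 -0.47  1.76  0.44  0.78  0.26]
t 9.05 p [ 0.5945 -0.0359  0.1302] yaw_y 20.03 z [-0.0019 -0.002  -1.    ] F [-2.44 -0.63  3.84] M [-0.17  0.57  0.09] w 0.0107 g 59.3 j [ 0.25  0.7  -0.39  1.76  0.37  0.75  0.03]
t 9.25 p [ 0.5944 -0.0359  0.1302] yaw_y 17.39 z [-0.002  -0.0023 -1.    ] F [-2.76 -1.1   2.79] M [-0.45  0.69  0.04] w 0.011 g 59.3 j [ 0.25  0.7  -0.37  1.76  0.36  0.75 -0.01]
```

View pics/f.png

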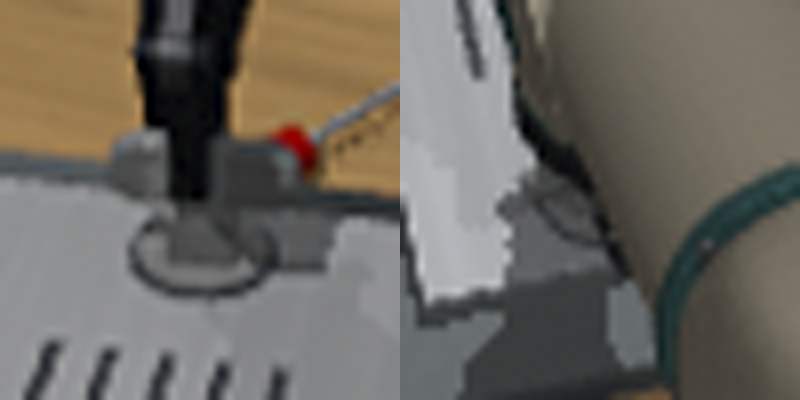

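The key stands on the disc at (200,250) in the left view, and the slot is hidden in both views. I'll go on by small steps, watching the torque for the 1.60 stop.

```bash
q(){ python3 -c "from h import *;st()"|sed 's/ w .*//;s/z \[.*\] F/F/'; }
python3 -m handwheel '[[[0,0,-0.06,0,0,0,-1],[0,0,-0.06,0,0,0,-1]]]'>/dev/null;q
for i in 1 2 3 4; do python3 -m handwheel '[[[0,0,-0.02,0,0,0,-1]]]'>/dev/null;q;done
```

```text
t 9.55 p [ 0.5941 -0.036   0.13  ] yaw_y 10.44 F [-3.13 -1.64  3.78] M [-0.71  0.91  0.08]
t 9.65 p [ 0.5941 -0.036   0.13  ] yaw_y 9.35 F [-4.43 -3.57  3.77] M [-0.81  1.05  0.09]
t 9.75 p [ 0.5941 -0.036   0.13  ] yaw_y 8.25 F [-5.39 -3.47  4.1 ] M [-0.8   1.1   0.14]
t 9.85 p [ 0.594 -0.036  0.13 ] yaw_y 7.11 F [-4.79 -3.58  3.  ] M [-0.84  1.04  0.11]
t 9.95 p [ 0.594  -0.036   0.1299] yaw_y 5.96 F [-4.57 -2.82  3.58] M [-0.83  1.14  0.09]
```

```bash
q(){ python3 -c "from h import *;st()"|sed 's/ w .*//;s/z \[.*\] F/F/'; }
python3 -m handwheel '[[[0,0,0,-0.001,-0.0007,0,-1],[0,0,0,0,0,0,-1]]]'>/dev/null;q
for i in 1 2 3 4; do python3 -m handwheel '[[[0,0,-0.015,0,0,0,-1]]]'>/dev/null;q;done
```

```text
t 10.15 p [ 0.5939 -0.036   0.1302] yaw_y 6.0 F [-3.89 -3.1   2.3 ] M [-0.76  0.85  0.1 ]
t 10.25 p [ 0.5939 -0.036   0.1302] yaw_y 5.08 F [-2.91 -3.37  4.03] M [-0.9   0.97  0.08]
t 10.35 p [ 0.5938 -0.036   0.1302] yaw_y 4.19 F [-4.49 -3.16  3.02] M [-0.9   0.98  0.03]
t 10.45 p [ 0.5938 -0.036   0.1302] yaw_y 3.32 F [-2.69 -3.84  2.87] M [-0.91  1.01  0.04]
t 10.55 p [ 0.5938 -0.036   0.1301] yaw_y 2.46 F [-3.46 -3.1   2.75] M [-0.91  1.06  0.1 ]
```

```bash
q(){ python3 -c "from h import *;st()"|sed 's/ w .*//;s/z \[.*\] F/F/'; }
for i in 1 2 3 4; do python3 -m handwheel '[[[0,0,-0.015,0,0,0,-1]]]'>/dev/null;q;done
```

```text
t 10.65 p [ 0.5937 -0.036   0.1302] yaw_y 1.61 F [-4.11 -4.35  2.8 ] M [-0.9   1.03  0.06]
t 10.75 p [ 0.5937 -0.036   0.1301] yaw_y 0.74 F [-4.19 -2.68  3.39] M [-0.96  1.08  0.08]
t 10.85 p [ 0.5937 -0.036   0.1301] yaw_y -0.11 F [-3.72 -4.27  3.86] M [-0.89  1.03  0.08]
t 10.95 p [ 0.5936 -0.036   0.1301] yaw_y -0.97 F [-4.58 -3.56  2.89] M [-0.88  1.03  0.07]
```

```bash
q(){ python3 -c "from h import *;st()"|sed 's/ w .*//;s/z \[.*\] F/F/'; }
for i in 1 2 3 4 5; do python3 -m handwheel '[[[0,0,-0.012,0,0,0,-1]]]'>/dev/null;q;done
```

```text
t 11.05 p [ 0.5936 -0.036   0.1301] yaw_y -1.65 F [-4.62 -3.61  3.24] M [-0.95  1.05  0.06]
t 11.15 p [ 0.5936 -0.036   0.1301] yaw_y -2.33 F [-3.71 -3.95  3.35] M [-0.9   1.05  0.1 ]
t 11.25 p [ 0.5935 -0.036   0.1301] yaw_y -3.02 F [-4.65 -2.93  3.6 ] M [-0.97  1.09  0.09]
t 11.35 p [ 0.5935 -0.036   0.1301] yaw_y -3.7 F [-4.65 -3.38  2.8 ] M [-0.86  1.1   0.17]
t 11.45 p [ 0.5935 -0.036   0.13  ] yaw_y -4.38 F [-4.29 -3.77  3.03] M [-0.85  1.06  0.18]
```

```bash
q(){ python3 -c "from h import *;st()"|sed 's/ w .*//;s/z \[.*\] F/F/'; }
for i in 1 2; do python3 -m handwheel '[[[0,0,-0.01,0,0,0,-1]]]'>/dev/null;q;done
python3 - <<'E'
from h import *
im,d=viewer.get_image("scene"); np.savez("scene3.npz",im=im,d=d)
C=cloud("scene",d); g=im.astype(int); m=np.zeros((384,512),bool); m[185:205,236:268]=1
m&=((g.max(2)-g.min(2))<40)&(g.mean(2)>60)&(C[...,2]>.130)&(C[...,2]<.155)
print(m.sum(),cv2.minAreaRect(np.float32(C[m][:,:2]*1000)), C[m].mean(0))
E
```

```text
t 11.55 p [ 0.5935 -0.036   0.1301] yaw_y -4.94 F [-4.72 -4.51  3.08] M [-0.89  1.14  0.26]
t 11.65 p [ 0.5934 -0.036   0.1301] yaw_y -5.5 F [-4.77 -3.38  3.88] M [-0.91  1.06  0.18]
101 ((596.6624145507812, -31.84465789794922), (19.786563873291016, 69.76771545410156), 2.4217135906219482) [ 0.59859054 -0.02560732  0.14408742]
```

```bash
q(){ python3 -c "from h import *;st()"|sed 's/ w .*//;s/z \[.*\] F/F/'; }
python3 - <<'E'
from h import *
S=np.load("scene3.npz");im=S["im"].astype(int);C=cloud("scene",S["d"])
for v0,v1 in((186,190),(190,194),(194,198)):
  m=np.zeros((384,512),bool); m[v0:v1,236:268]=1
  m&=((im.max(2)-im.min(2))<40)&(C[...,2]>.125)&(C[...,2]<.152)&(im.mean(2)>60)
  P=C[m]; 
  if len(P)>8:
    l=cv2.fitLine(np.float32(P[:,:2]*1000),cv2.DIST_HUBER,0,.01,.01).ravel(); print(v0,len(P),np.degrees(np.arctan2(l[1],l[0])),P[:,1].min(),P[:,1].max(),P[:,2].mean())
E
for i in 1 2 3; do python3 -m handwheel '[[[0,0,-0.01,0,0,0,-1],[0,0,0,0,0,0,-1]]]'>/dev/null;q;done
```

```text
190 17 -86.36644 -0.06618800328580143 -0.016208098177598718 0.14743147819942776
194 42 86.05108 -0.06682449007401442 0.0008100085956362357 0.14315321725013885
t 11.9 p [ 0.5934 -0.036   0.1301] yaw_y -6.06 F [-4.85 -4.22  2.76] M [-0.9   1.18  0.26]
t 12.1 p [ 0.5934 -0.036   0.1301] yaw_y -6.62 F [-4.12 -3.6   3.54] M [-0.96  1.12  0.27]
t 12.3 p [ 0.5933 -0.036   0.13  ] yaw_y -7.2 F [-4.31 -4.55  3.1 ] M [-0.99  1.13  0.22]
```

```bash
cat > wing.py <<'E'
from h import *
def wing(N=5):
    A=[]
    Ds=[]
    for i in range(N):
        im,d=viewer.get_image("scene"); Ds.append(d)
    im=im.astype(int); C=cloud("scene",np.median(Ds,0))
    m=np.zeros((384,512),bool); m[180:206,232:272]=1
    m&=((im.max(2)-im.min(2))<40)&(im.mean(2)>55)&(C[...,2]>.126)&(C[...,2]<.149)&(C[...,0]>.57)
    P=C[m]
    for k in range(4):   # x = a + b y, trimmed
        b,a=np.polyfit(P[:,1],P[:,0],1); e=P[:,0]-a-b*P[:,1]; P=P[abs(e)<max(2*e.std(),.0015)]
    print("n",len(P),"normal deg",np.degrees(np.arctan(-b)).round(2),"sd",e.std().round(4),"y",P[:,1].min().round(4),P[:,1].max().round(4)); return im,C,m
E
python3 - <<'E'
from wing import *
s=st(); im,C,m=wing()
o=im[175:215,230:275,::-1].astype(np.uint8); mm=(m[175:215,230:275]*255).astype(np.uint8)
cv2.imwrite("pics/g.png",np.hstack([cv2.resize(o,(400,356),interpolation=cv2.INTER_CUBIC),cv2.cvtColor(cv2.resize(mm,(400,356),interpolation=0),8)]))
E
```

```text
t 12.3 p [ 0.5933 -0.036   0.13  ] yaw_y -7.2 z [-0.0021 -0.0012 -1.    ] F [-4.31 -4.55  3.1 ] M [-0.99  1.13  0.22] w 0.0107 g 59.5 j [ 0.17  0.68 -0.25  1.77  0.24  0.72 -0.34]
n 65 normal deg -6.38 sd 0.0009 y -0.0667 -0.0011
```

View pics/g.png

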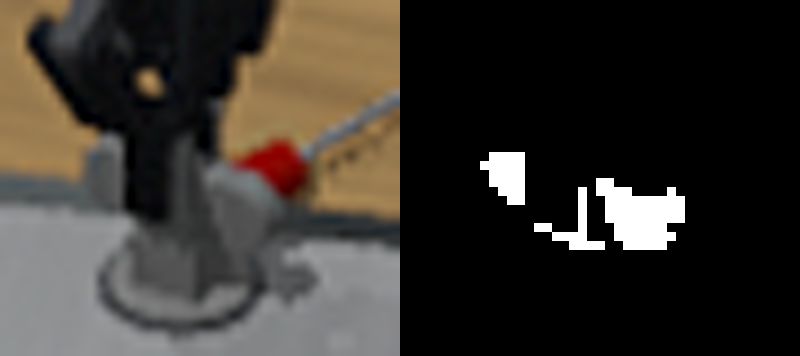

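The torque rose at about -3.5° and levelled off near 0.25 N m, and the wing follows the tool (measured -6.4° against -7.2°). The latch should therefore be at or near its stop, but the angle disagrees with my prediction. I'll unload the twist, lift the key off, and turn it a quarter turn so the top camera can see the slot.

```bash
python3 -m handwheel '[[[0,0,0.09,0,0,0,-1],[0,0,0.08,0,0,0,-1],[0,0,0,0,0,0.003,-1],[0,0,0,0,0,0.008,-1],[0,0,0,0,0,0.015,-1],[0,0,0,0,0,0.02,-1],[0,0,0.14,0.0003,0.0002,0.01,-1],[0,0,0.14,0.0003,0.0002,0,-1],[0,0,0.14,0.0003,0.0002,0,-1],[0,0,0.14,0.0003,0.0002,0,-1],[0,0,0.14,0.0003,0.0002,0,-1],[0,0,0.14,0.0003,0.0002,0,-1],[0,0,0.14,0.0003,0.0002,0,-1],[0,0,0.14,0.0003,0.0002,0,-1],[0,0,0.14,0.0003,0.0002,0,-1],[0,0,0.14,0.0003,0.0002,0,-1],[0,0,0.14,0.0003,0.0002,0,-1],[0,0,0.14,0,0,0,-1],[0,0,0,0,0,0,-1]]]' | head -2; python3 - <<'E'
from h import *
st(); im,d=viewer.get_image("scene"); im2,_=viewer.get_image("top"); np.savez("v4.npz",im=im,d=d,im2=im2)
a=cv2.resize(im[165:215,225:275,::-1],(400,400),interpolation=cv2.INTER_CUBIC);b=cv2.resize(im2[145:195,235:285,::-1],(400,400),interpolation=cv2.INTER_CUBIC)
cv2.imwrite("pics/i.png",np.hstack([a,b]))
E
```

```text
time: 14.45
ee_pos: [0.5988, -0.0315, 0.1871]
t 14.45 p [ 0.5988 -0.0315  0.1871] yaw_y 98.74 z [ 0.0024  0.003  -1.    ] F [-0.4  -0.1  -1.23] M [-0.01 -0.   -0.03] w 0.0108 g 58.9 j [ 0.48  0.72 -0.79  1.7   0.6   0.98  1.19]
```

View pics/i.png

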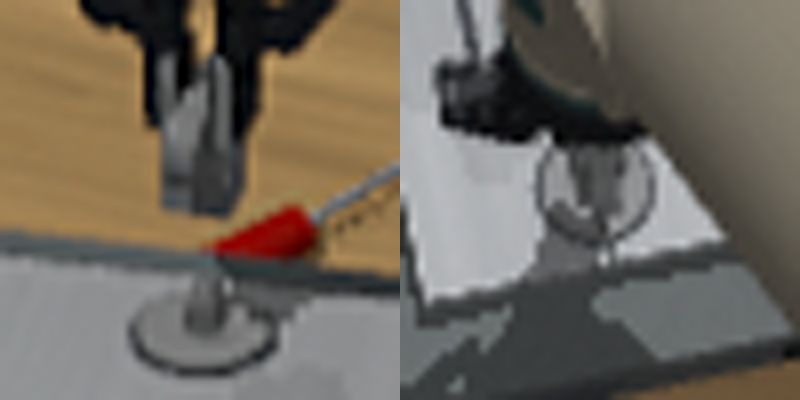

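The slot (606,225) now points toward the index line (612,250) in the right view. I'll measure its angle.

```bash
python3 - <<'E'
from h import *
im=np.load("v4.npz")["im2"]; g=cv2.cvtColor(im,cv2.COLOR_RGB2GRAY).astype(int)
print(g[162:180,250:270])
t0=cv2.cvtColor(np.load("top0.npz")["im"],cv2.COLOR_RGB2GRAY)
# cover edge yaw from depth-top rect of t0: near edge & slots
w=lambda p,z=.107: plane("top",[p],z)[0]
C=cloud("top",np.load("top0.npz")["d"])
im0=np.load("top0.npz")["im"]; m=(C[...,2]>.092)&(C[...,2]<.116)&(t0>140); m[:,:215]=0;m[:,300:]=0;m[:100]=0;m[205:]=0
m=cv2.morphologyEx(m.astype(np.uint8),cv2.MORPH_OPEN,np.ones((3,3)))
m=cv2.morphologyEx(m,cv2.MORPH_CLOSE,np.ones((15,15)))
P=plane("top",np.argwhere(m)[:,::-1],.103); print("cover rect",cv2.minAreaRect(np.float32(P[:,:2]*1000)))
E
```

```text
[[ 21  84 127 175  16  15  25  16  16  15  15  16  15  18  70  95 114  64
   65  68]
 [156 159 163 134  88  55  59  50  67  61  43  59  59 117 109 153 175 114
   64  67]
 [168 177 166  97 143 139  66  82  76  79  75  81  79 117 141 117 183 172
   89  66]
 [177 179 115 117 147 147  67  74  69  82  79  82  62 109 144 111 143 181
  172  65]
 [178 177  94 143 146 145  77  62  59  81  78  77  58 123 146 141 133 181
  181 115]
 [177 177  92 147 147 145 111  64  60  80  84  84 101 143 144 143 104 180
  182 175]
 [175 148  91 145 146 144 132  68  64  85  86  84 112 144 145 144  97 181
  180 182]
 [178 170  90 146 146 145 143  76  60  83  83  84 113 146 145 145 104 182
  179 182]
 [178 174  84 144  93  96 145  80  80  79  78  79  95 146 145 123 107 183
  178 182]
 [178 175 119  79  82  82  98 140 139  68  72  87 104 143 143  99 150 182
  180 181]
 [179 175 170  67  64  80  80  93  92  63  71 137 138 144 102  93 178 182
  180 181]
 [179 177 174  93  53  62  79  80  81  77  52 143 142 101  92 169 181 182
  180 179]
 [179 176 174  98  90  69  53  63  71  69  70 101  71 125 172 180 181 183
  180 180]
 [179 176 112  96  95  94  77  79  55  55  84  81 167 172 181 180 178 183
  182 185]
 [179 176  97  97  97  96  98  94  93  94 136 107 177 178 180 190 154 122
  102  92]
 [178 176  97  97  97  96  99  97  97 101 183  99 124 100 111 100  85  75
   63  60]
 [176 114  98  97  97  97 105  98  85  65  97  73  75  63  66  63  61  61
   62  61]
 [114 107  95  86  74  81  71  72  66  60  61  62  61  60  60  60  60  60
   62 103]]
cover rect ((658.9635620117188, -18.01873779296875), (197.05038452148438, 168.72412109375), 13.398255348205566)
```

The slot reads about 9° against 13° for the index line, with a pixel error of about 5°. That agrees with the latch at its stop (1.60), so it's closed. I'll refit the key at this quarter turn.

```bash
q(){ python3 -c "from h import *;st()"|sed 's/ w .*//;s/z \[.*\] F/F/'; }
python3 -m handwheel '[[[0,0,0.045,-0.0023,-0.002,0,-1],[0,0,0,0,0,-0.012,-1],[0,0,0,0,0,-0.013,-1],[0,0,0,0,0,-0.011,-1],[0,0,0,0,0,-0.003,-1],[0,0,0,0,0,-0.003,-1]]]'>/dev/null;q
python3 -m handwheel '[[[0,0,0,0,0,-0.003,-1],[0,0,0,0,0,-0.003,-1],[0,0,0,0,0,-0.002,-1]]]'>/dev/null;q
for i in 1 2 3; do python3 -m handwheel '[[[0,0,0,0,0,-0.0015,-1]]]'>/dev/null;q;done
```

```text
t 15.15 p [ 0.5952 -0.0347  0.1436] yaw_y 101.34 F [0.45 1.39 0.25] M [0.24 0.12 0.02]
t 15.45 p [ 0.5956 -0.034   0.1365] yaw_y 101.38 F [0.12 2.45 0.12] M [ 0.62  0.13 -0.02]
t 15.55 p [ 0.5955 -0.034   0.135 ] yaw_y 101.38 F [-0.02  2.88  0.13] M [0.83 0.17 0.05]
t 15.65 p [ 0.5955 -0.0341  0.1335] yaw_y 101.38 F [-0.75  3.75  0.88] M [ 0.95  0.22 -0.06]
t 15.75 p [ 0.5955 -0.0341  0.132 ] yaw_y 101.38 F [-0.54  4.45  1.84] M [ 1.01  0.18 -0.07]
```

```bash
q(){ python3 -c "from h import *;st()"|sed 's/ w .*//;s/z \[.*\] F/F/'; }
python3 -m handwheel '[[[0,0,0,0,0.0015,-0.001,-1]]]'>/dev/null;q
for i in 1 2 3 4 5 6; do python3 -m handwheel '[[[0,0,0,0,0,-0.001,-1]]]'>/dev/null;q;done
```

```text
t 15.85 p [ 0.5955 -0.0339  0.1308] yaw_y 101.35 F [-1.08  0.09  2.52] M [ 0.2   0.11 -0.01]
t 15.95 p [ 0.5954 -0.034   0.1299] yaw_y 101.34 F [-0.51  2.1   3.32] M [0.45 0.32 0.01]
t 16.05 p [ 0.5953 -0.034   0.129 ] yaw_y 101.34 F [-1.04  1.1   4.47] M [0.44 0.4  0.09]
t 16.15 p [ 0.5952 -0.034   0.128 ] yaw_y 101.33 F [-1.32  1.13  4.91] M [ 0.34  0.53 -0.01]
t 16.25 p [ 0.5953 -0.034   0.1276] yaw_y 101.33 F [-4.57  1.31 15.8 ] M [ 0.18  1.11 -0.04]
t 16.35 p [ 0.5953 -0.034   0.1275] yaw_y 101.33 F [-6.46  0.91 20.81] M [0.05 1.59 0.03]
t 16.45 p [ 0.5953 -0.034   0.1274] yaw_y 101.32 F [-7.47 -1.34 28.86] M [-0.03  2.1  -0.02]
```

Hard stop reached at TCP 0.1277 m, so the key's underside is at 0.103 m, as it must be with the cover shut. I'll ease the push to about 20 N and hold.

```bash
python3 -m handwheel '[[[0,0,0,0,0,0.001,-1],[0,0,0,0,0,0,-1],[0,0,0,0,0,0,-1],[0,0,0,0,0,0,-1],[0,0,0,0,0,0,-1],[0,0,0,0,0,0,-1],[0,0,0,0,0,0,-1],[0,0,0,0,0,0,-1],[0,0,0,0,0,0,-1],[0,0,0,0,0,0,-1]]]'; python3 - <<'E'
from h import *
s=st()
C=cloud("scene",viewer.get_image("scene")[1]); T=cloud("top",viewer.get_image("top")[1])
if s["contact_force"][2]>10 and s["ee_pos"][2]<.128 and s["grip_force"]>30: print(r.job_done())
E
```

```text
time: 17.45
ee_pos: [0.5952, -0.034, 0.1276]
ee_rot: [[-0.981, -0.197, 0.0], [-0.197, 0.981, -0.002], [0.0, -0.002, -1.0]]
contact_force: [-5.4, 1.2, 16.2]
width: 0.0108
grip_force: 61.2
t 17.45 p [ 0.5952 -0.034   0.1276] yaw_y 101.33 z [ 3.0e-04 -1.9e-03 -1.0e+00] F [-5.37  1.21 16.22] M [ 0.19  1.27 -0.02] w 0.0108 g 61.2 j [ 0.45  0.79 -0.75  1.76  0.68  0.88  1.17]
the job is handed in; nothing more can be done
None
```

I handed the job in at about 17.5 s: the key is fully on the spindle and still gripped, the latch is turned to what looks like its 1.60 stop (the image puts the slot on the index line only to within about 5°), and the cover is held on its hard stop with about 16 N; I lifted the key off once, after the turn and before pressing, to check the slot.

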